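# Snap the lid of a plant-food pail shut all round

### The job

The grey lid on the white pail has been set on but is caught at one side only, and the rest of its rim still stands up. Press down round the rim with the fingertips, one section after another, until every section has clicked fully down. Do not lift or carry anything: leave the pail standing where it is on the board, and the other things where they are.

Things in the scene. Friction and masses are not known exactly. Their poses are not given: they have to be found in the camera images.
- pail: Full, heavy (2 to 3 kg) white plastic pail, loose on an 18 mm plywood board, with a grey snap-fit lid 197 mm across. Origin: centre of the pail's underside, 18 mm above the bench; z up. The lid's sunken centre panel (160 mm up) does not move; its rim, 83 to 98.5 mm from the axis, is slit into 6 sections of 60 degrees: section 0 on the pail's +x, 1 to 5 anticlockwise from above.
- pot: Bystander: small empty terracotta flower pot, 102 mm across the rim, 85 mm high, upright on the board. Origin: centre of its underside.
- scoop: Bystander: aluminium scoop with a wooden handle, about 205 mm long and 62 mm wide, lying on the board. Origin: underside, at the back of the blade; handle towards its -x.
- twine: Bystander: small wooden twine spool, 60 mm across, 64 mm high, upright on the board. Origin: centre of its underside.
- trowel: Bystander: steel hand trowel with a wooden handle, about 320 mm long, lying on the bench. Origin: underside, where the handle meets the blade; blade towards its +x.
- tin: Bystander: round tin with a paper label, 72 mm across, 100 mm high, on the bench. Origin: centre of its underside.
- spray: Bystander: white spray bottle with a black head, 76 mm across, 210 mm high, on the bench. Origin: centre of its underside.
- section0 (a joint): Rim section 0 of the lid, the one with a small lifting tab on its outer edge: how far it is pressed down, in m. 0 = unclicked, standing 8 mm proud; 0.008 = clicked, fully down. All sections alike: each moves straight down, pushes back with up to about 10 N, springs up if let go before half travel (4 mm), past that jumps down and stays. Pressing anywhere on its top serves.
- section0_top (a point): Point in the middle of the top face of rim section 0, 91 mm from the pail's axis; it moves with the section: 176 mm above the pail's underside when up, 168 mm when clicked down. The top face is flat, 15.5 mm wide and about 90 mm long round the rim.
- section1 (a joint): Rim section 1 of the lid: how far it is pressed down, in m. 0 = unclicked, standing 8 mm proud; 0.008 = clicked, fully down.
- section1_top (a point): Point in the middle of the top face of rim section 1, 91 mm from the pail's axis; it moves with the section: 176 mm above the pail's underside when up, 168 mm when clicked down. The top face is flat, 15.5 mm wide and about 90 mm long round the rim.
- section2 (a joint): Rim section 2 of the lid: how far it is pressed down, in m. 0 = unclicked, standing 8 mm proud; 0.008 = clicked, fully down.
- section2_top (a point): Point in the middle of the top face of rim section 2, 91 mm from the pail's axis; it moves with the section: 176 mm above the pail's underside when up, 168 mm when clicked down. The top face is flat, 15.5 mm wide and about 90 mm long round the rim.
- section3 (a joint): Rim section 3 of the lid: how far it is pressed down, in m. 0 = unclicked, standing 8 mm proud; 0.008 = clicked, fully down.
- section3_top (a point): Point in the middle of the top face of rim section 3, 91 mm from the pail's axis; it moves with the section: 176 mm above the pail's underside when up, 168 mm when clicked down. The top face is flat, 15.5 mm wide and about 90 mm long round the rim.
- section4 (a joint): Rim section 4 of the lid: how far it is pressed down, in m. 0 = unclicked, standing 8 mm proud; 0.008 = clicked, fully down.
- section4_top (a point): Point in the middle of the top face of rim section 4, 91 mm from the pail's axis; it moves with the section: 176 mm above the pail's underside when up, 168 mm when clicked down. The top face is flat, 15.5 mm wide and about 90 mm long round the rim.
- section5 (a joint): Rim section 5 of the lid: how far it is pressed down, in m. 0 = unclicked, standing 8 mm proud; 0.008 = clicked, fully down.
- section5_top (a point): Point in the middle of the top face of rim section 5, 91 mm from the pail's axis; it moves with the section: 176 mm above the pail's underside when up, 168 mm when clicked down. The top face is flat, 15.5 mm wide and about 90 mm long round the rim.

How it is judged:
At the end, for the whole second after the job is handed in: All six rim sections are clicked down (each pressed more than 6.5 of its 8 mm); the pail stands upright (within 0.05 rad) and at rest within 30 mm of where it stood, and the other loose things are within 30 mm of where they were (value of joint each of section0, section1, section2, section3, section4, section5 above 0.0065 m and angle between pail's own z axis and vertical below 0.05 rad and distance of each of pail, pot, scoop, twine, trowel, tin, spray from where it was at the start of the episode below 0.03 m and linear speed of pail below 0.02 m/s); the robot touches nothing.
It fails at once if the pail is lifted off the board, tipped by more than 0.15 rad or shoved more than 40 mm (height (world z) of pail above 0.028 m or angle between pail's own z axis and vertical above 0.15 rad or distance of pail from where it was at the start of the episode above 0.04 m).
It fails at once if one of the other loose things is lifted, carried or pushed more than 30 mm (distance of any of pot, scoop, twine, trowel, tin, spray from where it was at the start of the episode above 0.03 m).
It also fails if it takes over 51 s, if anything falls off the work surface, if the arm or the gripper's body presses on something with over 40 N, if the wrist force passes 120 N, or if a joint passes its speed limit or range.

### The arm

A 6-joint arm with a two-finger parallel gripper is mounted at the origin on the work surface. World frame = base frame: x ahead of the robot, y to its left, z up, the work surface at z = 0. Lengths are in m, angles in rad, forces in N, time in s.
With the tool pointing down it reaches from about 0.225 to 0.875 m from the base axis. Payload 3.4 kg.
Tool frame: the origin (TCP) lies on the mounting face of the last link; the fingertips stand 173 mm ahead of it and the grasp point (between the pads) lies 155 mm ahead of it; y points along the fingers, x is the direction in which the jaws open and shut, and the axes are right-handed (so a half turn about y gives the same grasp; the last joint's range is limited). The gripper opens to 85 mm and grips with 20 to 120 N. Pads are 22 mm wide; open, the fingers measure 114 mm over their backs; the gripper's body (76 mm by 85 mm) begins 54 mm behind the grasp point. The pads swing forward as they close: fully open they stand 13 mm farther back than shut.
Start: joints at [-1.291, 0.276, 1.505, -0, 1.361, -0.121], TCP at [0.224, -0.529, 0.405] pointing down, gripper open.
Joint ranges: [-2.89, 2.89], [-0.75, 2.08], [0.22, 2.7], [-1.18, 4.32], [0.11, 2.71], [-2.7, 2.7]. Speed limits (rad/s): [2.57, 2.57, 3.14, 3.14, 3.14, 3.14].

### API

Orientations are given as a unit quaternion [w, x, y, z].
In Python, from rig import manip, vision, ticket gives the robot as it stands.
- The arm moves only by the tool arm_command, never from a script. Its argument "increments" is one flat list of numbers, 7 for each row, row after row: the turn, a rotation vector about the tool's x, y, z in rad, then the shift along the tool's x, y, z in cm, then the closure, from 0 (fully open) to 1 (shut). In form: [wx, wy, wz, tx, ty, tz, hand, wx, wy, wz, tx, ty, tz, hand, ...]. A call has 1 to 8 rows; each row shifts and turns the commanded pose from where the row before left it, along the tool's axes as they then stand; what a row does not reach is not made up. A row lasts 1/8 s, in which the tool goes at most 62.5 mm and 10.7 degrees, less where a joint would pass 70% of its speed; a pose out of reach is approached as far as the arm can. A call is refused whole if a number of a shift passes 6.25 or a number of a turn 0.188, either way. A call with a gripper value outside its range is refused whole. The fingers move at their own pace and stop on an object; "grip_force" is the grip in N (left out, the last holds). Time passes only in rows, so rows that do not move let the fingers close. It gives the time, the measured TCP pose, the force and the opening at its end, in the units of the state.
- manip.get_state(): the state, without advancing time (a new reading comes with each control period).
- vision.get_image(name): name is "scene" or "top" or "wrist"; returns the picture (384x512x3 uint8, red, green, blue); there is no depth.
- vision.camera_params(name): a dict with "vfov" (degrees; the focal length in pixels is half the picture's height over the tangent of half this angle, whatever the lens; pixels are square), "cx", "cy" (the principal point, pixels), "R" (3x3) and "t" (3): a world point X has camera coordinates R X + t. Camera axes: x right, y down, z forward; pixel columns grow to the right and rows downward; lengths in m; the calibration is good to about 2 mm. A picture is of the moment at which its call begins: read the wrist's pose just before it. camera_params takes no time and is no camera call; for the wrist camera it gives the pose at the moment of the call.
- ticket.sign_off(): hands the job in, once; it reports no verdict.
The state is a dict: "clock": time; "qpos": joint angles; "qd": joint speeds; "effort": joint torques, N m; "position": TCP position; "ee_rot": TCP orientation; "contact_force": force on the tool from outside, world axes, zero at the start; "moment": the same for the moment, N m; "width": finger opening in m.
Only numpy, scipy, OpenCV 4.12 (cv2) and the standard library are available. Lean on these libraries where they do the work, as an engineer would, in place of code of your own. Each camera call takes 0.05 s, during which the arm holds its last target.

## Working session

There is one attempt and no reset: what is moved stays moved. The work goes in short steps, Python scripts to look and compute and a tool call to move; the robot and the scene stay as the last step left them, time stands still between calls to the robot, and variables do not carry over. Pictures are saved under pics/ and viewed, and the job is handed in when it is done.

Besides the shell and the picture viewer there is one more tool, called after "Request:" in YAML: its name, and indented under it one key for each argument. arm_command: Moves the arm, as the interface text tells. Its arguments: {"type":"object","properties":{"increments":{"type":"array"},"grip_force":{"type":"number"}},"required":["increments"]}

```bash
mkdir -p pics
cat > h.py <<'E'
import sys; sys.path.insert(0,'.')
from rig import manip, vision, ticket
import numpy as np, cv2
def snap(n,f,crop=None,s=1):
    im=vision.get_image(n)[:,:,::-1].copy()
    cv2.imwrite('pics/raw_'+f,im)
    if crop: 
        a,b,c,d=crop; im=im[b:d,a:c]
    if s!=1: im=cv2.resize(im,None,fx=s,fy=s,interpolation=cv2.INTER_CUBIC)
    cv2.imwrite('pics/'+f,im)
def ray(n,u,v,z):
    p=vision.camera_params(n); f=192/np.tan(np.radians(p['vfov']/2))
    R=np.array(p['R']);t=np.array(p['t']); c=-R.T@t
    d=R.T@np.array([(u-p['cx'])/f,(v-p['cy'])/f,1]); return c+d*(z-c[2])/d[2]
def proj(n,X):
    p=vision.camera_params(n); f=192/np.tan(np.radians(p['vfov']/2))
    q=np.array(p['R'])@np.array(X)+np.array(p['t']); return p['cx']+f*q[0]/q[2],p['cy']+f*q[1]/q[2]
E
python3 - <<'E'
from h import *
print(manip.get_state())
for n in('scene','top','wrist'): print(n,vision.camera_params(n))
snap('top','top1.png',s=1.5);snap('scene','scene1.png',s=1.5)
E
```

```text
{'clock': 0.0, 'qpos': array([-1.29098393e+00,  2.76629106e-01,  1.50613791e+00,  2.84254270e-05,
        1.36067260e+00, -1.20993213e-01]), 'qd': array([-0.00181917, -0.00127613, -0.00043437,  0.00029105, -0.00061051,
       -0.00104333]), 'effort': array([-5.09423699e-04, -4.16778195e+01, -2.45803320e+01, -2.04622502e-04,
        1.11631025e-02, -1.53595374e-05]), 'position': array([ 0.22429019, -0.52923485,  0.40381804]), 'ee_rot': array([ 0.589955  , -0.58909273,  0.39095332, -0.38997224]), 'contact_force': array([ 0.67463261, -0.07954268, -0.30737339]), 'moment': array([0.01944292, 0.03043344, 0.01994629]), 'width': 0.08519239896822889}
scene {'vfov': 54.04747496711945, 'cx': 252.30694227281862, 'cy': 188.47165846678283, 'R': array([[ 0.87975961,  0.47517907,  0.01509598],
       [ 0.31501983, -0.55886661, -0.76709231],
       [-0.35606957,  0.67961236, -0.6413591 ]]), 't': array([-0.50996097, -0.06571024,  1.60969367])}
top {'vfov': 47.78359146768479, 'cx': 256.8437671692412, 'cy': 189.51830127037402, 'R': array([[-0.03294615, -0.99944365, -0.00519067],
       [-0.97707118,  0.03330082, -0.21029258],
       [ 0.21034844, -0.00185668, -0.97762472]]), 't': array([0.02812004, 0.60081341, 1.523431  ])}
wrist {'vfov': 67.8195000270588, 'cx': 251.49771748402483, 'cy': 191.8662325336675, 'R': array([[ 0.38987916, -0.92086496, -0.00140426],
       [-0.88133988, -0.37358599,  0.28926376],
       [-0.26689747, -0.11154028, -0.9572484 ]]), 't': array([-0.57371096, -0.03613089,  0.3791027 ])}
```

View pics/top1.png

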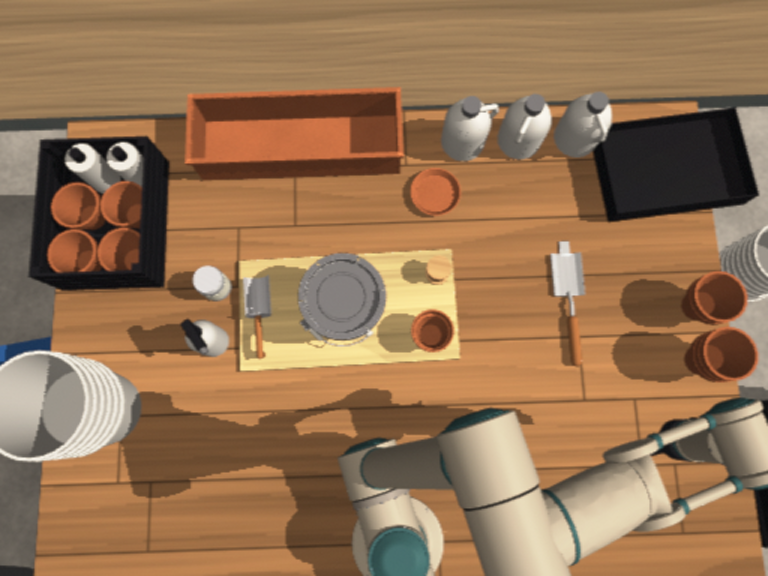

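View pics/scene1.png

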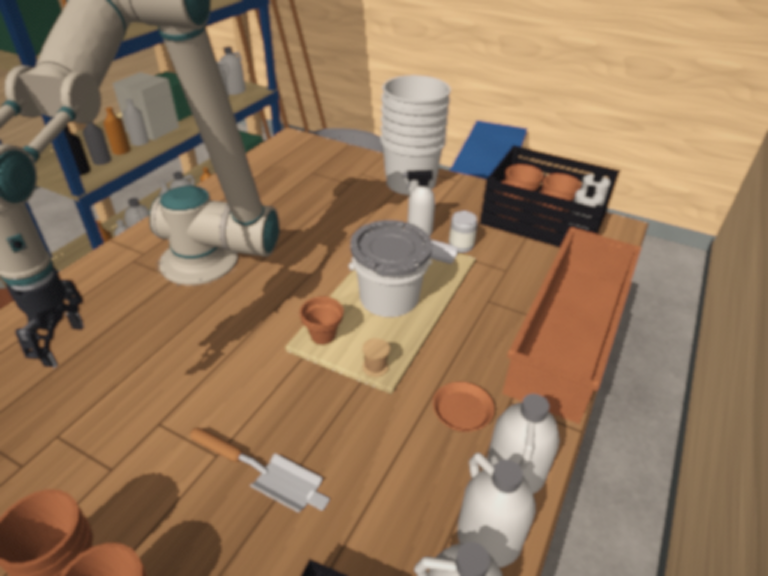

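Run:
```python
from h import *
im=cv2.imread('pics/raw_top1.png')[155:240,185:270]
cv2.imwrite('pics/topc.png',cv2.resize(im,None,fx=7,fy=7,interpolation=cv2.INTER_CUBIC))
im=cv2.imread('pics/raw_scene1.png')[140:220,225:305]
cv2.imwrite('pics/scenec.png',cv2.resize(im,None,fx=7,fy=7,interpolation=cv2.INTER_CUBIC))
```

```text
(no output)
```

View pics/topc.png

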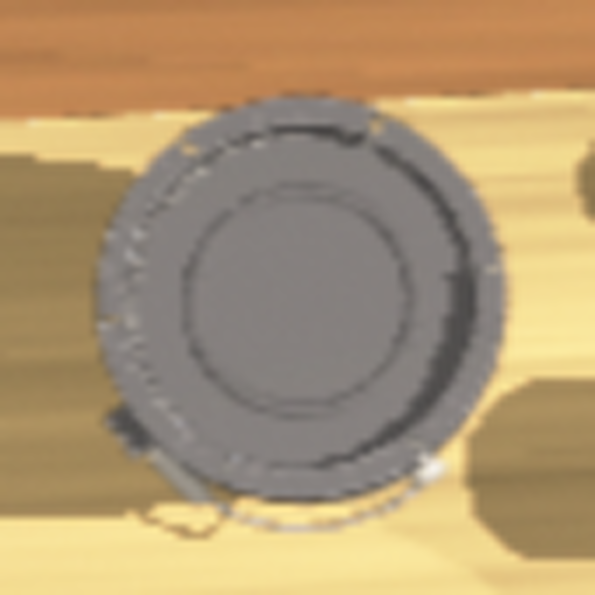

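View pics/scenec.png

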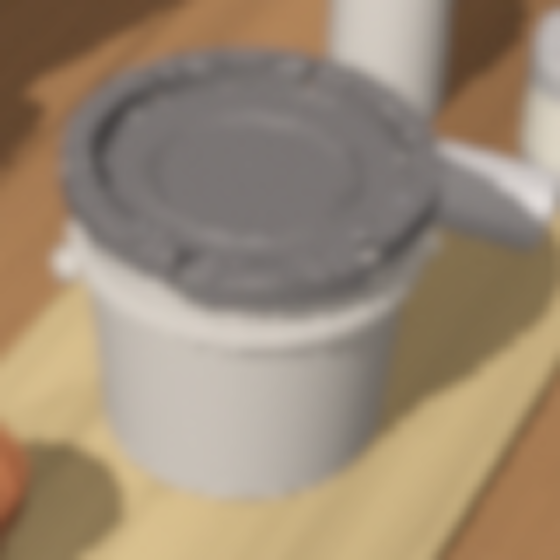

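Run:
```python
from h import *
T=lambda x,y:(185+(x+.5)/7-.5,155+(y+.5)/7-.5)
ext=[(96,298),(508,298),(302,95),(302,502)]
P=[ray('top',*T(*e),0.190)[:2] for e in ext]
print(np.round(P,4)); 
c=np.array([(P[2][0]+P[3][0])/2,(P[0][1]+P[1][1])/2]);print(c,abs(P[0][1]-P[1][1]),abs(P[2][0]-P[3][0]))
for g in [(380,125),(190,150),(110,318),(490,268),(130,430)]:
    p=ray('top',*T(*g),.192)[:2]-c; print(g,np.linalg.norm(p),np.degrees(np.arctan2(p[1],p[0])))
S=lambda x,y:(225+x/7,140+y/7)
for e in [(62,160),(440,185),(270,47),(240,307)]: print(ray('scene',*S(*e),.19))
```

```text
[[0.5548 0.2054]
 [0.5481 0.0081]
 [0.652  0.1048]
 [0.4533 0.1086]]
[0.55267251 0.10674138] 0.19732930044470007 0.1986975733921792
(380, 125) 0.09148018183276113 -25.607847750473336
(190, 150) 0.09012135466090046 35.71011911887297
(110, 318) 0.09211086750836488 95.10958716105284
(490, 268) 0.09107529813843646 -83.6927401566673
(130, 430) 0.10359613665776689 127.16205351602174
[0.47229949 0.05290893 0.19      ]
[0.65082797 0.12930737 0.19      ]
[0.51780742 0.19908332 0.19      ]
[ 0.60749096 -0.00817229  0.19      ]
```

```bash
cat >> h.py <<'E'
from scipy.spatial.transform import Rotation as Ro
C=np.array([0.5525,0.1067]);A0=125.3
def sec(k,r=.091):
    a=np.radians(A0+60*k); return C+r*np.array([np.cos(a),np.sin(a)])
def tool():
    s=manip.get_state(); q=s['ee_rot']; return s,Ro.from_quat([q[1],q[2],q[3],q[0]]).as_matrix()
def to(x,y,z):
    s,R=tool(); return np.round(R.T@(np.array([x,y,z])-s['position'])*100,2)
E
python3 - <<'E'
from h import *
s,R=tool();print(np.round(R,4)); 
for k in (2,3,4,5,0,1): print(k,sec(k),to(*sec(k),.405))
E
```

```text
[[ 3.901e-01 -5.000e-04  9.208e-01]
 [-9.208e-01  1.600e-03  3.901e-01]
 [-1.600e-03 -1.000e+00  2.000e-04]]
2 [0.5144741  0.02402576] [-3.962e+01 -3.000e-02  4.831e+01]
3 [0.60508504 0.03243148] [-3.686e+01 -4.000e-02  5.698e+01]
4 [0.64311095 0.11510572] [-4.299e+01 -3.000e-02  6.370e+01]
5 [0.5905259  0.18937424] [-5.188e+01 -1.000e-02  6.176e+01]
0 [0.49991496 0.18096852] [-5.464e+01 -1.000e-02  5.309e+01]
1 [0.46188905 0.09829428] [-4.851e+01 -2.000e-02  4.636e+01]
```

Request:
arm_command:
  increments: [0,0,0,-2.5,0,3.0,1,0,0,0,-2.5,0,3.0,1,0,0,0,-2.5,0,3.0,1,0,0,0,-2.5,0,3.0,1,0,0,0,-2.5,0,3.0,1,0,0,0,-2.5,0,3.0,1,0,0,0,-2.5,0,3.0,1,0,0,0,-2.5,0,3.0,1]
  grip_force: 40

```text
clock: 1.1
position: [0.3676, -0.2504, 0.4044]
ee_rot: [0.59, -0.589, 0.391, -0.39]
contact_force: [-1.0, 0.1, -0.3]
width: 0.0001
```

Request:
arm_command:
  increments: [0,0,0,-2.5,0,3.0,1,0,0,0,-2.5,0,3.0,1,0,0,0,-2.5,0,3.0,1,0,0,0,-2.5,0,3.0,1,0,0,0,-2.5,0,3.0,1,0,0,0,-2.5,0,3.0,1,0,0,0,0,0,0,1,0,0,0,0,0,0,1]

```text
clock: 2.1
position: [0.4742, -0.0435, 0.4043]
ee_rot: [-0.589, 0.59, -0.391, 0.39]
contact_force: [-1.0, -0.5, -0.2]
width: -0.0003
```

Run:
```python
from h import *
s,R=tool();print(s['clock'],s['position'],s['contact_force'],s['width'],np.round(R,4)); 
for k in (2,3,4,5,0,1): print(k,to(*sec(k),.405))
snap('wrist','w1.png',s=1.5)
for k in range(6): print(k,np.array(proj('wrist',[*sec(k),.194]))*1.5)
p=s['position']; print('tip',np.array(proj('wrist',[p[0],p[1],p[2]-.173]))*1.5)
```

```text
2.1 [ 0.47419523 -0.0435134   0.40434398] [-1.00874959 -0.53795892 -0.22417984] -0.0003137608534956964 [[ 3.907e-01 -1.100e-03  9.205e-01]
 [-9.205e-01 -6.000e-04  3.907e-01]
 [ 1.000e-04 -1.000e+00 -1.300e-03]]
2 [-4.64 -0.07  6.35]
3 [-1.88 -0.09 15.02]
4 [-8.   -0.09 21.75]
5 [-16.89  -0.09  19.81]
0 [-19.66  -0.08  11.14]
1 [-13.53  -0.07   4.41]
0 [-147.27263982   55.92027468]
1 [ 55.5372506  234.04532099]
2 [263.35658382 186.47419535]
3 [323.18759706 -68.66449866]
4 [ 112.59354323 -334.68921495]
5 [-157.64507861 -249.77466221]
tip [377.6194847  370.16321488]
```

View pics/w1.png

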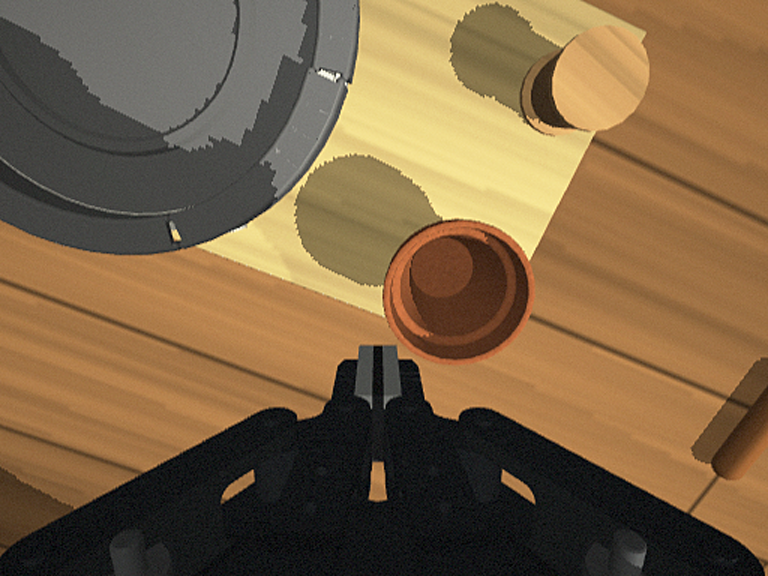

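Run:
```python
from h import *
im=cv2.imread('pics/w1.png')
for r,z,c in ((.0985,.194,(0,0,255)),(.083,.194,(0,255,0)),(.0985,.186,(255,0,0))):
    for a in range(0,360,2):
        a=np.radians(a);u,v=proj('wrist',[*(C+r*np.array([np.cos(a),np.sin(a)])),z])
        cv2.circle(im,(int(u*1.5),int(v*1.5)),1,c,-1)
cv2.imwrite('pics/w1o.png',cv2.resize(im[0:300,0:400],None,fx=2,fy=2))
```

```text
(no output)
```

View pics/w1o.png

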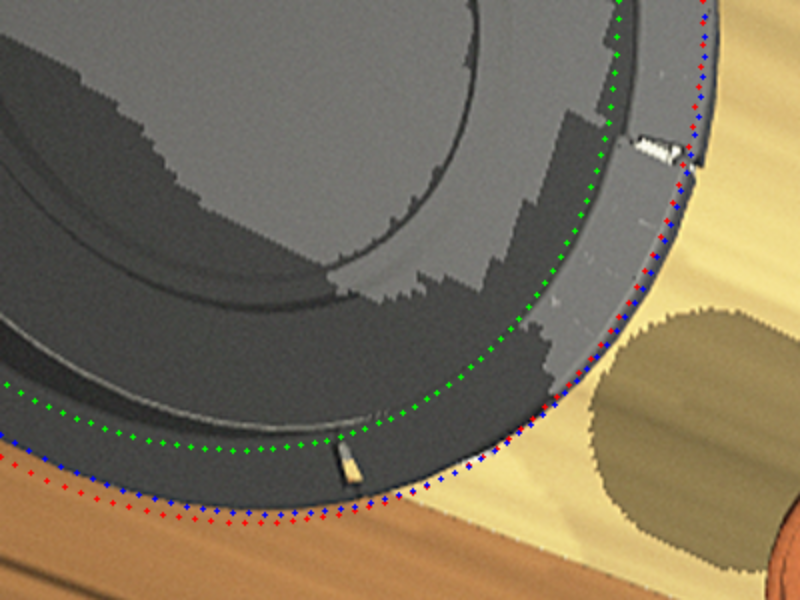

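Request:
arm_command:
  increments: [0,0,0,-2.2,0,3.2,1,0,0,0,-2.3,0,3.2,1,0,0,0,0,1.5,0,1,0,0,0,0,1.5,0,1,0,0,0,0,0.5,0,1,0,0,0,0,0,0,1]

```text
clock: 2.9
position: [0.5154, 0.0223, 0.3691]
ee_rot: [-0.589, 0.59, -0.391, 0.39]
contact_force: [-0.7, 0.7, -0.6]
width: 0.0004
```

```bash
sed -i 's/^C=.*;A0/C=np.array([0.554,0.1057]);A0/' h.py
python3 - <<'E'
from h import *
s,R=tool();print(s['clock'],s['position'],s['contact_force']); print(to(*sec(2),.186+.173))
snap('wrist','w2.png',s=1.5)
E
```

```text
2.9 [0.51540155 0.02228415 0.36914777] [-0.65027812  0.71799919 -0.59854077]
[-0.05  1.01  0.08]
```

View pics/w2.png

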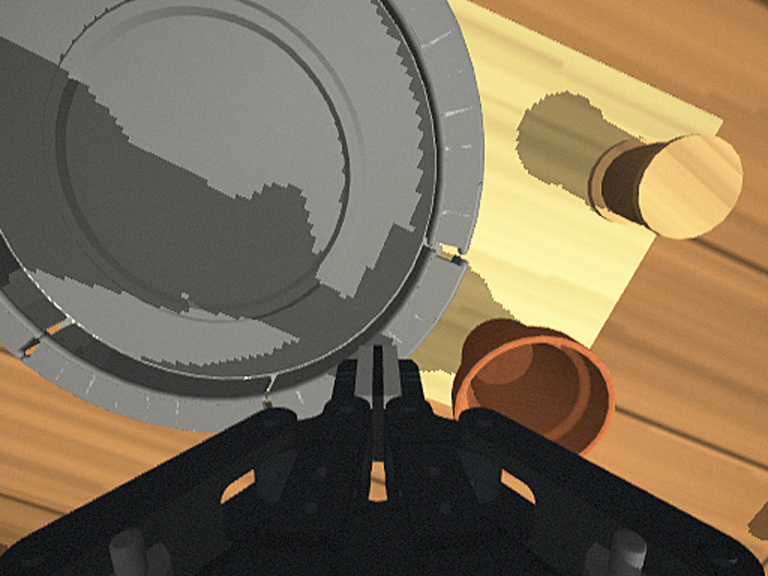

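Request:
arm_command:
  increments: [0,0,0,0,0.3,0,1,0,0,0,0,0.3,0,1,0,0,0,0,0,0,1]

```text
clock: 3.32
position: [0.516, 0.023, 0.3654]
ee_rot: [0.59, -0.589, 0.39, -0.391]
contact_force: [-0.9, 0.1, 7.0]
width: -0.0003
```

Request:
arm_command:
  increments: [0,0,0,0,0.2,0,1,0,0,0,0,0.2,0,1,0,0,0,0,0,0,1]

```text
clock: 3.7
position: [0.5158, 0.0231, 0.3595]
ee_rot: [-0.589, 0.59, -0.391, 0.39]
contact_force: [-1.0, 0.4, 0.0]
width: -0.0002
```

Request:
arm_command:
  increments: [0,0,0,0,0.2,0,1,0,0,0,0,0,0,1]

```text
clock: 3.95
position: [0.5157, 0.0231, 0.3593]
ee_rot: [0.59, -0.59, 0.39, -0.391]
contact_force: [-2.9, 0.0, 10.6]
width: 0.0002
```

Run:
```python
from h import *
print(to(*sec(3),.36+.025))
s,R=tool()
o=[3,4,5,0,1]
for a,b in zip(o,o[1:]): print(a,b,np.round(R.T@np.r_[sec(b)-sec(a),0]*100,2))
```

```text
[ 2.78 -2.56  8.7 ]
3 4 [-6.13 -0.    6.73]
4 5 [-8.89 -0.01 -1.94]
5 0 [-2.76 -0.01 -8.67]
0 1 [ 6.13  0.   -6.73]
```

Request:
arm_command:
  increments: [0,0,0,0,-1.35,0,1,0,0,0,0,-1.35,0,1,0,0,0,1.4,0,4.35,1,0,0,0,1.4,0,4.35,1,0,0,0,0,1.3,0,1,0,0,0,0,0.4,0,1,0,0,0,0,0.3,0,1,0,0,0,0,0,0,1]

```text
clock: 4.95
position: [0.6061, 0.0312, 0.3649]
ee_rot: [-0.589, 0.59, -0.391, 0.39]
contact_force: [-0.5, -1.1, 0.2]
width: 0.0001
```

Request:
arm_command:
  increments: [0,0,0,0,0.2,0,1,0,0,0,0,0.2,0,1,0,0,0,0,0,0,1]

```text
clock: 5.32
position: [0.6068, 0.0313, 0.3606]
ee_rot: [-0.589, 0.59, -0.391, 0.39]
contact_force: [0.4, 0.5, 0.6]
width: -0.0002
```

Request:
arm_command:
  increments: [0,0,0,0,0.3,0,1,0,0,0,0,0,0,1]

```text
clock: 5.58
position: [0.6069, 0.0312, 0.3594]
ee_rot: [0.59, -0.589, 0.39, -0.391]
contact_force: [-2.1, 0.4, 6.7]
width: -0.0001
```

Run:
```python
from h import *
s,R=tool();print(s['clock'],s['position'],s['contact_force']); print(to(*sec(3),.36),to(*sec(4),.385))
snap('wrist','w3.png',s=1.5)
```

```text
5.575 [0.60692238 0.0311843  0.3593578 ] [-2.07879291  0.4272076   6.69409836]
[-0.04 -0.06 -0.02] [-6.16 -2.56  6.71]
```

View pics/w3.png

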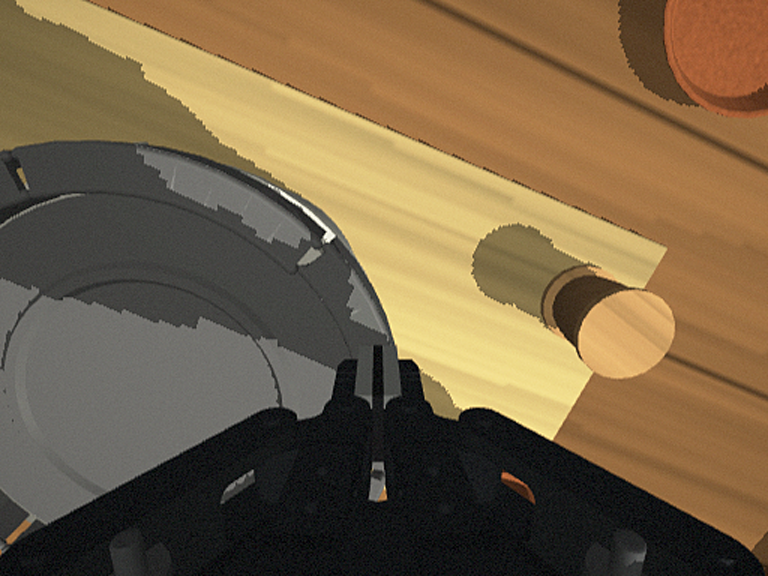

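Request:
arm_command:
  increments: [0,0,0,0,-1.35,0,1,0,0,0,0,-1.35,0,1,0,0,0,-3.1,0,3.35,1,0,0,0,-3.1,0,3.35,1,0,0,0,0,1.3,0,1,0,0,0,0,0.4,0,1,0,0,0,0,0.2,0,1,0,0,0,0,0,0,1]

```text
clock: 6.62
position: [0.6437, 0.1142, 0.3674]
ee_rot: [0.59, -0.589, 0.391, -0.391]
contact_force: [-1.5, 3.8, 5.9]
width: -0.0003
```

Request:
arm_command:
  increments: [0,0,0,0,0.2,0,1,0,0,0,0,0.3,0,1,0,0,0,0,0,0,1]

```text
clock: 7.0
position: [0.644, 0.1133, 0.3612]
ee_rot: [-0.589, 0.589, -0.391, 0.391]
contact_force: [0.6, -1.0, 0.8]
width: 0.0001
```

Request:
arm_command:
  increments: [0,0,0,0,0.3,0,1,0,0,0,0,0,0,1]

```text
clock: 7.25
position: [0.6443, 0.1135, 0.3594]
ee_rot: [-0.589, 0.589, -0.39, 0.391]
contact_force: [-1.6, -0.5, 7.3]
width: -0.0
```

Run:
```python
from h import *
s,R=tool();print(s['clock'],s['position'],s['contact_force']); print(to(*sec(4),.36),to(*sec(5),.385))
snap('wrist','w4.png',s=1.5)
```

```text
7.25 [0.64432082 0.11352015 0.35935546] [-1.59496353 -0.53886232  7.3493611 ]
[-0.04 -0.06  0.05] [-8.93 -2.58 -1.9 ]
```

View pics/w4.png

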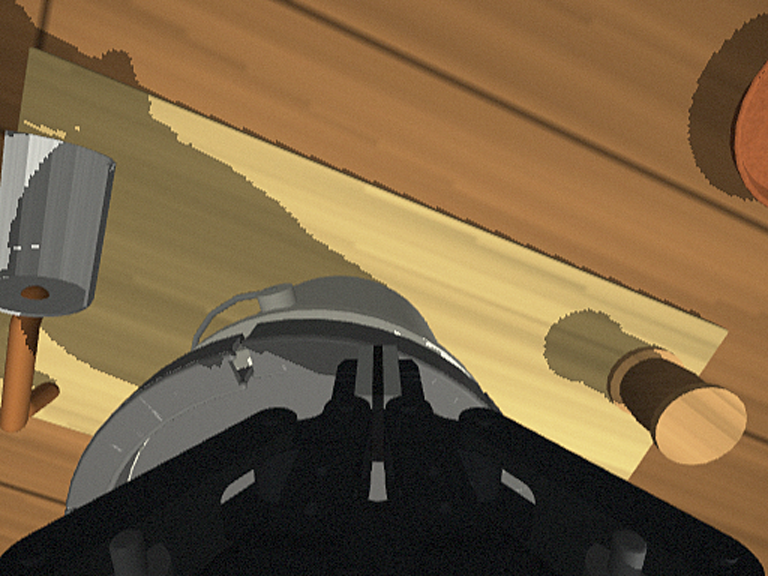

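Request:
arm_command:
  increments: [0,0,0,0,-1.35,0,1,0,0,0,0,-1.35,0,1,0,0,0,-4.45,0,-0.95,1,0,0,0,-4.45,0,-0.95,1,0,0,0,0,1.3,0,1,0,0,0,0,0.4,0,1,0,0,0,0,0.2,0,1,0,0,0,0,0,0,1]

```text
clock: 8.3
position: [0.5922, 0.1885, 0.3671]
ee_rot: [0.589, -0.589, 0.391, -0.39]
contact_force: [-3.3, 2.0, 8.4]
width: -0.0001
```

Request:
arm_command:
  increments: [0,0,0,0,0.2,0,1,0,0,0,0,0.3,0,1,0,0,0,0,0,0,1]

```text
clock: 8.68
position: [0.5929, 0.188, 0.3603]
ee_rot: [-0.589, 0.589, -0.391, 0.391]
contact_force: [0.3, -0.7, 0.9]
width: 0.0
```

Request:
arm_command:
  increments: [0,0,0,0,0.3,0,1,0,0,0,0,0,0,1]

```text
clock: 8.93
position: [0.5928, 0.1883, 0.3593]
ee_rot: [0.59, -0.589, 0.39, -0.392]
contact_force: [-1.8, -1.5, 7.7]
width: 0.0
```

Run:
```python
from h import *
s,R=tool();print(s['clock'],s['position'],s['contact_force']); print(to(*sec(5),.36),to(*sec(0),.385))
snap('wrist','w5.png',s=1.5)
```

```text
8.925 [0.59282976 0.18825035 0.35932232] [-1.76485434 -1.5434872   7.68127817]
[-0.04 -0.07 -0.07] [-2.79 -2.59 -8.74]
```

View pics/w5.png

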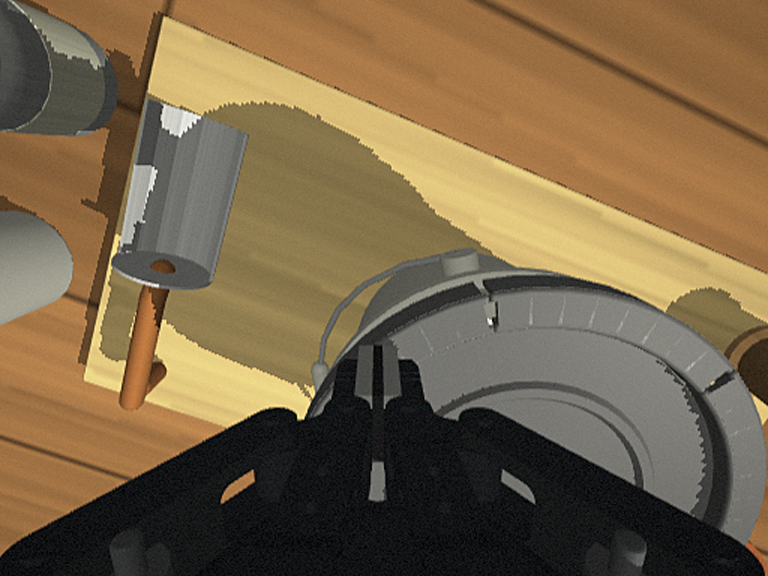

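Request:
arm_command:
  increments: [0,0,0,0,-1.35,0,1,0,0,0,0,-1.35,0,1,0,0,0,-1.4,0,-4.35,1,0,0,0,-1.4,0,-4.35,1,0,0,0,0,1.3,0,1,0,0,0,0,0.4,0,1,0,0,0,0,0.2,0,1,0,0,0,0,0,0,1]

```text
clock: 9.98
position: [0.5019, 0.1809, 0.3668]
ee_rot: [-0.589, 0.59, -0.391, 0.39]
contact_force: [-4.7, -0.7, 9.1]
width: -0.0002
```

Request:
arm_command:
  increments: [0,0,0,0,0.2,0,1,0,0,0,0,0.3,0,1,0,0,0,0,0,0,1]

```text
clock: 10.35
position: [0.5022, 0.1809, 0.3602]
ee_rot: [0.589, -0.589, 0.39, -0.391]
contact_force: [0.1, -0.4, -0.5]
width: 0.0003
```

Request:
arm_command:
  increments: [0,0,0,0,0.3,0,1,0,0,0,0,0,0,1]

```text
clock: 10.6
position: [0.5019, 0.181, 0.3593]
ee_rot: [0.59, -0.589, 0.39, -0.391]
contact_force: [-2.0, -0.0, 8.7]
width: -0.0002
```

Run:
```python
from h import *
s,R=tool();print(s['clock'],s['position'],s['contact_force']); print(to(*sec(0),.36),to(*sec(1),.385))
```

```text
10.6 [0.50190059 0.18095798 0.35931898] [-1.98634741e+00 -2.33388101e-03  8.70236700e+00]
[ 0.07 -0.07 -0.08] [ 6.2  -2.58 -6.8 ]
```

Request:
arm_command:
  increments: [0,0,0,0,-1.35,0,1,0,0,0,0,-1.35,0,1,0,0,0,3.1,0,-3.4,1,0,0,0,3.1,0,-3.4,1,0,0,0,0,1.3,0,1,0,0,0,0,0.4,0,1,0,0,0,0,0.2,0,1,0,0,0,0,0,0,1]

```text
clock: 11.6
position: [0.463, 0.0977, 0.3667]
ee_rot: [-0.589, 0.59, -0.39, 0.39]
contact_force: [-2.9, -1.9, 9.5]
width: 0.0001
```

Request:
arm_command:
  increments: [0,0,0,0,0.2,0,1,0,0,0,0,0.3,0,1,0,0,0,0,0,0,1]

```text
clock: 11.98
position: [0.4632, 0.098, 0.3603]
ee_rot: [0.59, -0.59, 0.39, -0.39]
contact_force: [0.2, 0.3, -0.3]
width: 0.0002
```

Request:
arm_command:
  increments: [0,0,0,0,0.3,0,1,0,0,0,0,0,0,1]

```text
clock: 12.22
position: [0.4631, 0.0978, 0.3593]
ee_rot: [0.59, -0.589, 0.39, -0.391]
contact_force: [-2.4, 0.4, 10.6]
width: -0.0004
```

Request:
arm_command:
  increments: [0,0,0,0,-2,0,1,0,0,0,0,-5,0,1,0,0,0,0,-5,-5,1,0,0,0,0,-4,-5,1,0,0,0,0,0,-4,1,0,0,0,0,0,0,1]

```text
clock: 12.98
position: [0.3381, 0.0451, 0.5116]
ee_rot: [0.59, -0.589, 0.39, -0.391]
contact_force: [0.4, 0.9, -0.2]
width: 0.0002
```

Run:
```python
from h import *
s,R=tool();print(s['clock'],s['position'],s['contact_force'])
snap('wrist','w6.png',s=1.5);snap('top','top6.png',s=1.5)
snap('scene','scene6.png',(215,130,315,230),6)
```

```text
12.975 [0.33814601 0.04512167 0.51161586] [ 0.41243922  0.87567406 -0.19160114]
```

View pics/w6.png

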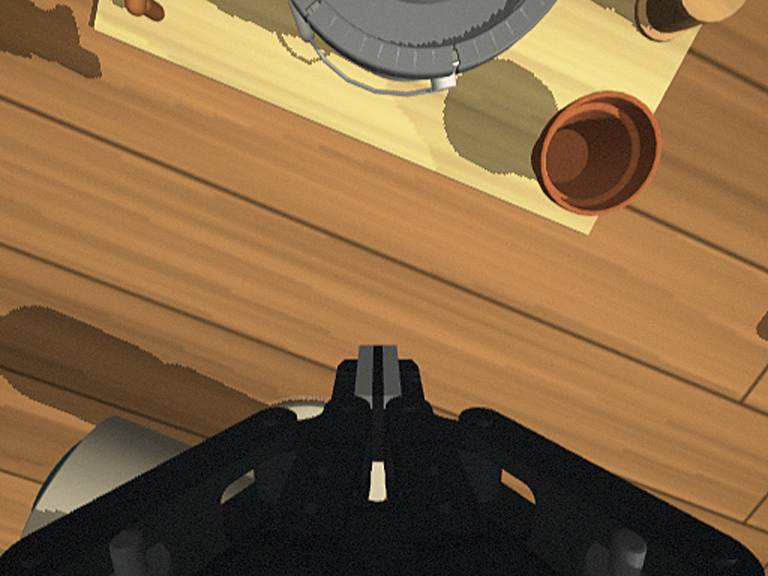

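View pics/top6.png

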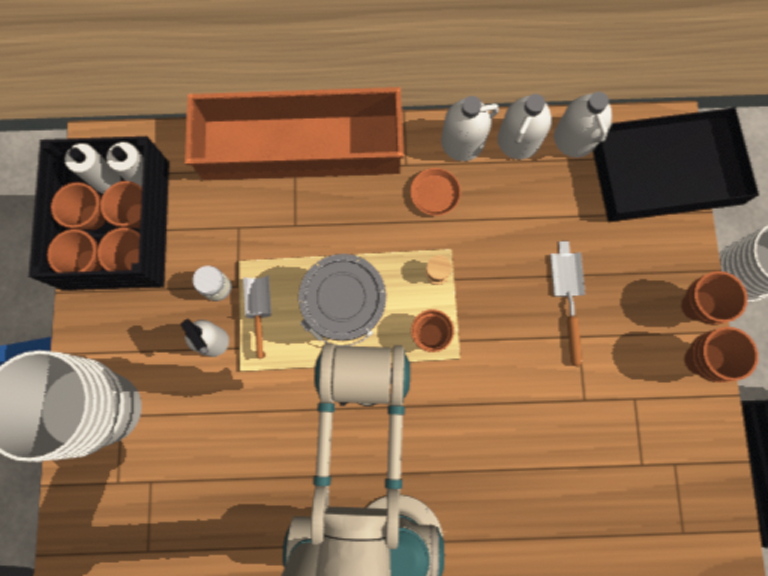

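View pics/scene6.png

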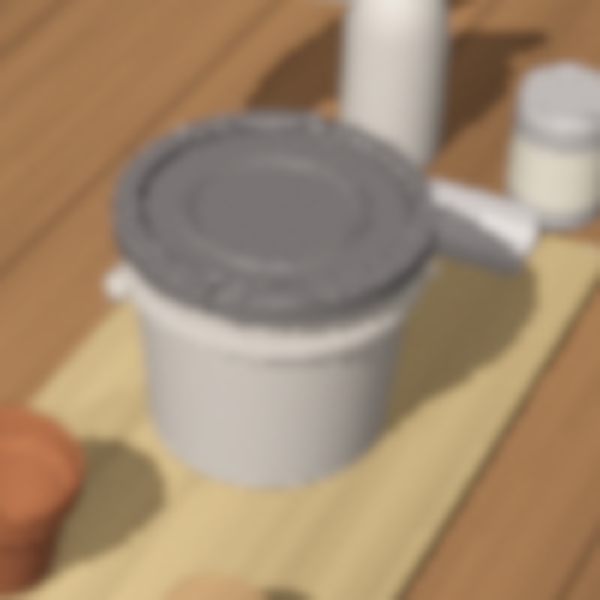

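Run:
```python
from h import *
print(manip.get_state()['clock'],ticket.sign_off())
```

```text
the job is handed in; nothing more can be done
13.125 None
```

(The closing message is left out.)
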